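Turn the chew display until the bone faces the shop front

TASK

On the pet-shop counter, turn the round wooden display by pushing its rim, or the upright pegs on the rim, until the bone-shaped chew stands squarely behind the blank slate tag at the front of the stand, and leave it at rest there. Push gently with the fingers only, pinching nothing: do not touch, lift or upset the four goods standing on the display, and leave the loose things around it on the counter where they are.

Things in the scene. Friction and masses are not known exactly. Their poses are not given: they have to be found in the camera images.
- stand: Fixed dark-wood foot of the display: a round foot of radius 105 mm under the turntable with a tongue 60 mm wide that sticks out at the front to 210 mm from the centre. Origin on the turntable's axis at counter height (z = 0), z up; its x axis points along the tongue to the front. Fixed; the front points roughly away from the robot.
- front_tag (a point): Middle of the blank black slate tag (52 mm wide, 44 mm long, nearly flat) on the stand's tongue, 181 mm in front of the axis and 28 mm above the counter, all of it lower than the turntable's top. It marks the front.
- turntable: Plywood disc, radius 140 mm, 18 mm thick, top 42 mm above the counter, turning both ways without stops about the stand's vertical axis. Origin on the axis at its underside (24 mm up), z up; x points through the middle of the bone's compartment. Pushing a rim peg sideways along the rim with about 2 N turns it; friction stops it at once when the push ends. Meet the pegs slowly.
- peg (a point): Top centre of one of eight upright wooden pegs fixed on the turntable's rim: 14 mm in diameter, centres 128 mm from the axis, at 22.5, 67.5, 112.5 ... 337.5 degrees from the turntable's x axis (this one at 22.5). They rise 45 mm above the disc, to 87 mm above the counter.
- hub (a point): Top centre of the turntable's hub: radius 26 mm, 18 mm high, top 60 mm above the counter. Four low slats (18 mm high, 7 mm thick, from the hub to 110 mm from the axis, at 45, 135, 225 and 315 degrees from the turntable's x axis) divide the disc into four compartments.
- bone: The bone-shaped chew, cream rawhide, 84 mm long, 50 mm wide at its knobbly ends, 28 mm high, 60 g, lying loose on the turntable with its middle 75 mm from the axis on the turntable's x axis and its length across that axis. Origin at the centre of its underside (42 mm up), its y axis along its length.
- roll: A rolled chew standing on end, cream rawhide with a dark band, radius 19 mm, 55 mm high, 70 g, loose in another compartment, 75 mm from the axis. Origin at the centre of its underside.
- hoop: A ring-shaped chew lying flat, cream rawhide, outer radius 30 mm, 20 mm high, 50 g, loose in another compartment, 75 mm from the axis. Origin at the centre of its underside.
- tin: A plain closed steel tin, radius 28 mm, 46 mm high, about 120 g, loose in another compartment, 75 mm from the axis. Origin at the centre of its underside.
- bowl: Steel feeding bowl on the counter, rim radius 65 mm, 50 mm high, loose, not to be disturbed. Origin at the centre of its underside.
- brush: Grooming brush lying on the counter, loose, not to be disturbed. Origin near its middle, x along its handle.
- jar: Clear jar with a wooden lid, radius 40 mm, 110 mm high, loose on the counter, not to be disturbed. Origin at the centre of its underside.
- toy: Black rubber ring toy lying on the counter, outer radius 45 mm, 24 mm high, loose, not to be disturbed. Origin at the centre of its underside.
There are look-alikes about, which are no part of the job. Leave any blue or pink look-alike of the roll alone.

How it is judged:
At the end, for the whole second after the job is handed in: Bone flat on the turntable, within 14 mm of the line from the axis to the slate tag and 55 to 95 mm in front of the axis; turntable x axis within 0.18 rad of that line, at rest; all four goods upright on it; bowl, brush, jar and rubber ring within 20 mm of where they were (x of bone in the frame of stand between 0.055 and 0.095 m and y of bone in the frame of stand between -0.014 and 0.014 m and angle between the x axis of turntable and the x axis of stand, either way round below 0.18 rad and angular speed of turntable below 0.05 rad/s and height (world z) of bone between 0.037 and 0.047 m and height (world z) of roll between 0.037 and 0.047 m and height (world z) of hoop between 0.037 and 0.047 m and height (world z) of tin between 0.037 and 0.047 m and angle between each of bone, roll, hoop, tin's own z axis and vertical below 0.2 rad and distance of each of bowl, brush, jar, toy from where it was at the start of the episode below 0.02 m); the robot touches nothing.
It fails at once if the robot touches one of the four goods on the turntable (contact force between any of the fingers, the arm and bone above 0.5 N or contact force between any of the fingers, the arm and roll above 0.5 N or contact force between any of the fingers, the arm and hoop above 0.5 N or contact force between any of the fingers, the arm and tin above 0.5 N).
It fails at once if one of the four goods is lifted more than 15 mm, falls over, or leaves its compartment (height (world z) of any of bone, roll, hoop, tin above 0.057 m or angle between any of bone, roll, hoop, tin's own z axis and vertical above 0.5 rad or horizontal distance between any of bone, roll, hoop, tin and turntable above 0.1 m or horizontal distance between any of bone, roll, hoop, tin and turntable below 0.05 m).
It fails at once if the turntable is whirled faster than 3 rad/s, or the fingers press or pinch it or its pegs with over 38 N (angular speed of turntable above 3 rad/s or contact force between the fingers and turntable above 38 N).
It fails at once if the bowl, brush, jar or rubber ring on the counter is moved more than 20 mm (distance of any of bowl, brush, jar, toy from where it was at the start of the episode above 0.02 m).
It fails at once if the turntable is pushed with the arm or the gripper's body instead of the fingers (contact force between the arm and turntable above 3 N).
It also fails if it takes over 51 s, if anything falls off the work surface, if the arm or the gripper's body presses on something with over 40 N, if the wrist force passes 120 N, or if a joint passes its speed limit or range.

ROBOT

A 7-joint arm with a two-finger parallel gripper is mounted at the origin on the work surface. World frame = base frame: x ahead of the robot, y to its left, z up, the work surface at z = 0. Lengths are in m, angles in rad, forces in N, time in s.
With the tool pointing down it reaches from about 0.425 to 0.875 m from the base axis. Payload 8.4 kg.
Tool frame: the origin (TCP) lies on the centre line of the jaws, within the pads' length; the fingertips stand 14 mm ahead of it and the grasp point (between the pads) lies 5 mm behind it; y points along the fingers, x is the direction in which the jaws open and shut, and the axes are right-handed (so a half turn about y gives the same grasp; the last joint's range is limited). The gripper opens to 85 mm and grips with 20 to 120 N. Pads are 22 mm wide; open, the fingers measure 114 mm over their backs; the gripper's body (76 mm by 85 mm) begins 54 mm behind the grasp point. The pads swing forward as they close: fully open they stand 13 mm farther back than shut.
Start: joints at [-1.414, 0.333, 0.04, 1.465, -0.013, 1.343, -0.059], TCP at [0.164, 0.629, 0.245] pointing down, gripper open.
Joint ranges: [-2.58, 2.58], [-0.38, 2.09], [-1.3, 1.39], [0.25, 2.4], [-1.5, 4.64], [0.08, 2.09], [-2.65, 2.65]. Speed limits (rad/s): [2.22, 2.22, 2.79, 2.79, 3.14, 3.14, 3.14].

INTERFACE

Orientations are given as a unit quaternion [x, y, z, w].
In Python, from station import goto, line_to, set_joints, let_go, close_gripper, sleep, ik, get_image, Unreachable, hand_in, recognise, mark_of, get_time, get_q, get_qd, get_joint_torque, get_eef_pos, get_ee_rot, get_contact_force, get_moment, get_finger_gap gives the robot as it stands. Calls block until the motion is done:
- goto(position, orientation): joint-space move of the TCP to a pose.
- line_to(position, attitude=None, rate=0.15): straight line of the TCP; attitude=None keeps the orientation; rate is the mean speed in m/s.
- set_joints(angles): joint-space move.
- let_go() and close_gripper(grasp_force=None): open the fingers fully, or close them until they stop; grasp_force is the grip in N (None keeps the last).
- sleep(seconds).
- ik(position, orientation): joint angles nearest the present ones, or None.
- get_image(name): name is "scene" or "top" or "wrist"; returns a dict with "img" (400x640x3 uint8, red, green, blue), "camera_matrix" (3x3 intrinsics, pixels), "dist_coeffs" ([k1, k2, p1, p2, k3] as OpenCV has them; the pictures are not rectified), "R" (3x3) and "t" (3): a world point X has camera coordinates R X + t. Camera axes: x right, y down, z forward; pixel columns grow to the right and rows downward; lengths in m; the calibration is good to about 2 mm. A picture is of the moment at which its call begins. There is no depth.
A pose or a line that the arm cannot do raises Unreachable and nothing moves.
- hand_in(): hands the job in, once; it reports no verdict.
Trained networks look in a picture, given as the dict that the camera call returned (one of the last four; its "shot" number tells which), for a name from the list of things; names that differ only in an ending like _2 or _b are one class to them, and where a whole thing is asked for, a point or a joint stands for the part that bears it (a point fixed in the world has none). Each returns a list of dicts, best first, with "conf" (0 to 1); they miss things now and then, are a little off and sometimes report something else, mostly with a low value. They report only what shows in the picture. A call takes as long as a camera call. They do not tell look-alikes from the thing itself.
- recognise(picture, name): "box" ([left, top, right, bottom] in pixels, round what is visible of it).
- mark_of(picture, name): "point" ([column, row] in pixels: a listed point, or the origin of a listed thing).
Readings, each from a call of its own:
- get_time(): time.
- get_q(): joint angles.
- get_qd(): joint speeds.
- get_joint_torque(): joint torques, N m.
- get_eef_pos(): TCP position.
- get_ee_rot(): TCP orientation.
- get_contact_force(): force on the tool from outside, world axes, zero at the start.
- get_moment(): the same for the moment, N m.
- get_finger_gap(): finger opening in m.
Only numpy, scipy, OpenCV 4.12 (cv2) and the standard library are available. Lean on these libraries where they do the work, as an engineer would, in place of code of your own. Each camera call takes 0.05 s, during which the arm holds its last target.

## Working session

There is one attempt and no reset: what is moved stays moved. The work goes in short steps, each a Python script; the robot and the scene stay as the last script left them, time stands still between calls to the robot, and variables do not carry over. Pictures are saved under pics/ and viewed, and the job is handed in when it is done.

```bash
mkdir -p pics; ls; cat > h.py <<'E'
import numpy as np, cv2
from station import *
def save(p,n): cv2.imwrite('pics/'+n,cv2.cvtColor(p['img'],cv2.COLOR_RGB2BGR))
def ray(p,uv,z):
    K=np.array(p['camera_matrix']);d=np.array(p['dist_coeffs']);R=np.array(p['R']);t=np.array(p['t'])
    n=cv2.undistortPoints(np.array([[uv]],float),K,d)[0,0]
    c=-R.T@t; v=R.T@np.array([n[0],n[1],1]); return c+v*(z-c[2])/v[2]
def proj(p,X):
    K=np.array(p['camera_matrix']);d=np.array(p['dist_coeffs']);R=np.array(p['R']);t=np.array(p['t'])
    return cv2.projectPoints(np.array(X,float).reshape(-1,1,3),cv2.Rodrigues(R)[0],t,K,d)[0][:,0]
E
python3 - <<'E'
from h import *
for n in ['top','scene']:
    p=get_image(n); save(p,n+'0.png')
    for name,z in [('hub',.06),('front_tag',.028),('bone',.042),('roll',.042),('hoop',.042),('tin',.042),('bowl',0),('jar',0),('brush',0.01),('toy',0),('peg',.087)]:
        for r in mark_of(p,name)[:(9 if name=='peg' else 3)]:
            print(n,name,round(r['conf'],2),np.round(r['point']),np.round(ray(p,r['point'],z),3))
print(get_time(),get_ee_rot())
E
```

```text
pics
top hub 0.65 [332. 223.] [ 0.566 -0.032  0.06 ]
top front_tag 0.63 [308. 156.] [0.754 0.033 0.028]
top front_tag 0.35 [345. 197.] [ 0.639 -0.069  0.028]
top bone 0.62 [321. 249.] [ 0.499 -0.004  0.042]
top roll 0.69 [358. 130.] [ 0.823 -0.107  0.042]
top roll 0.67 [243. 218.] [0.581 0.206 0.042]
top roll 0.47 [344. 198.] [ 0.636 -0.066  0.042]
top hoop 0.6 [359. 232.] [ 0.544 -0.106  0.042]
top tin 0.58 [307. 213.] [0.596 0.034 0.042]
top bowl 0.72 [449. 262.] [ 0.46  -0.362  0.   ]
top jar 0.9 [432. 173.] [ 0.711 -0.321  0.   ]
top brush 0.63 [177. 287.] [0.393 0.392 0.01 ]
top toy 0.58 [194. 179.] [0.694 0.354 0.   ]
top peg 0.81 [330. 274.] [ 0.436 -0.027  0.087]
scene hub 0.96 [314. 191.] [ 0.56  -0.045  0.06 ]
scene front_tag 0.81 [296. 248.] [0.733 0.04  0.028]
scene front_tag 0.55 [344. 170.] [ 0.389 -0.067  0.028]
scene bone 0.63 [339. 193.] [0.502 0.002 0.042]
scene roll 0.85 [223. 252.] [ 0.869 -0.081  0.042]
scene roll 0.79 [291. 211.] [ 0.647 -0.054  0.042]
scene hoop 0.8 [305. 187.] [ 0.541 -0.092  0.042]
scene hoop 0.61 [314. 193.] [ 0.548 -0.055  0.042]
scene hoop 0.48 [483. 246.] [0.444 0.411 0.042]
scene tin 0.62 [324. 216.] [0.606 0.028 0.042]
scene bowl 0.56 [260. 157.] [ 0.472 -0.346  0.   ]
scene jar 0.94 [208. 197.] [ 0.718 -0.318  0.   ]
scene brush 0.68 [484. 245.] [0.405 0.404 0.01 ]
scene toy 0.93 [413. 312.] [0.702 0.365 0.   ]
scene peg 0.76 [343. 167.] [ 0.445 -0.031  0.087]
1.2 [ 0.55970025  0.43211537 -0.43216246 -0.55968522]
```

View image.

```bash
python3 - <<'E'
import cv2
a=cv2.imread('pics/top0.png'); cv2.imwrite('pics/topc.png',cv2.resize(a[110:310,160:480],(800,500),interpolation=cv2.INTER_CUBIC))
E
```

```text
(no output)
```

View pics/topc.png

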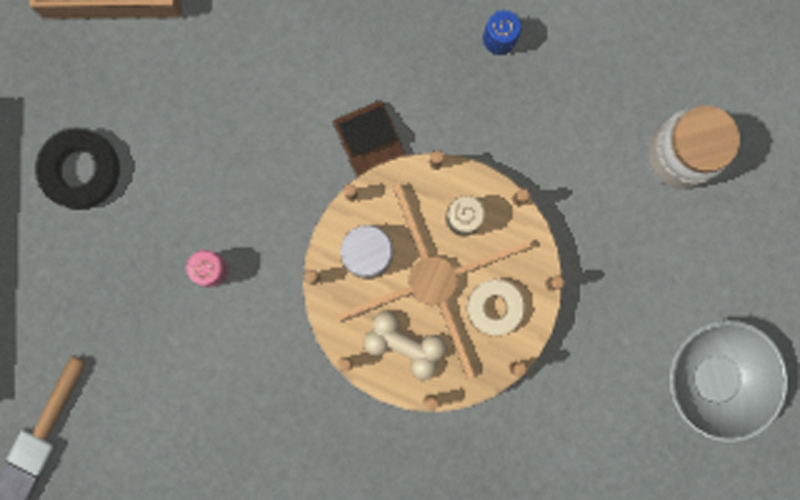

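View pics/scene0.png

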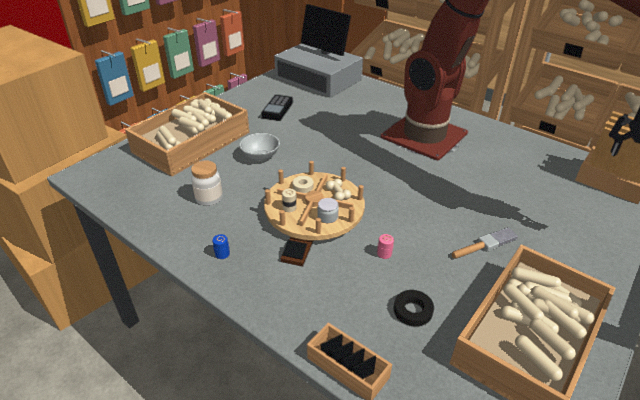

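The top view shows the bone at about (322,248), the hub at (333,222) and the slate tag at (307,163). There is only one bone on the display. The blue roll at (361,123) and the pink one at (242,217) are look-alikes standing on the counter. Next I'll fit the axis and the angle.

```bash
cat >> h.py <<'E'
from scipy.optimize import least_squares
def fit(p,pegs,ph0,c0=(.565,-.035),fixc=False):
    pegs=np.array(pegs,float)
    def model(v):
        a=v[2]+np.pi/8+np.arange(8)*np.pi/4
        return proj(p,np.c_[v[0]+.128*np.cos(a),v[1]+.128*np.sin(a),np.full(8,.087)])
    def f(v):
        m=model(v); D=np.linalg.norm(m[:,None]-pegs[None],axis=2); i=D.argmin(0)
        return (m[i]-pegs).ravel()
    r=least_squares(f,[*c0,ph0]); return r.x,np.sqrt(np.mean(r.fun**2)),model(r.x)
E
python3 - <<'E'
from h import *
p=get_image('top')
P=np.array([(437,157),(522,195),(556,282),(518,367),(431,403),(346,363),(312,276),(351,193)])/2.5+[160,110]
v,rms,m=fit(p,P,np.radians(155)); print(v,np.degrees(v[2]),rms)
c=v[:2]
b=ray(p,(321,249),.056)
b2=ray(p,(160+404/2.5,110+345/2.5),.056)
for q in(b,b2): print('bone',q,np.linalg.norm(q[:2]-c),np.degrees(np.arctan2(q[1]-c[1],q[0]-c[0])))
for q,z in [((307.6,162),.028),((308,156),.028)]:
    t=ray(p,q,z);print('tag',t,np.linalg.norm(t[:2]-c),np.degrees(np.arctan2(t[1]-c[1],t[0]-c[0])))
im=p['img'].copy()
ths=np.linspace(0,2*np.pi,200)
im=cv2.resize(im[110:310,160:480],(800,500),interpolation=cv2.INTER_CUBIC)
S=lambda X:(proj(p,X)-[160,110]+.5)*2.5-.5
for x in S(np.c_[c[0]+.14*np.cos(ths),c[1]+.14*np.sin(ths),0*ths+.042]): cv2.circle(im,tuple(int(k) for k in x),1,(255,0,0),-1)
a=v[2]+np.pi/8+np.arange(8)*np.pi/4
for x in S(np.c_[c[0]+.128*np.cos(a),c[1]+.128*np.sin(a),0*a+.087]): cv2.circle(im,tuple(int(k) for k in x),3,(0,255,0),1)
for tg in (20,23,26):
  t=np.radians(tg)
  x=S([[c[0]+.181*np.cos(t),c[1]+.181*np.sin(t),.028]])[0]; cv2.circle(im,tuple(int(k) for k in x),2,(255,255,0),-1)
cv2.imwrite('pics/fit.png',im[:,:,::-1])
E
```

```text
[ 0.56955605 -0.03569322  2.72319156] 156.0273829427414 0.6159888533644641
bone [ 0.49851624 -0.00305734  0.056     ] 0.07817771912335857 155.32582521526098
bone [ 0.50114505 -0.00464581  0.056     ] 0.07512661418734543 155.5897181765845
tag [0.7363715  0.03328671 0.028     ] 0.18051488802482302 22.465606786512453
tag [0.75317493 0.03222483 0.028     ] 0.19577730649920302 20.29872858413405
```

View pics/fit.png

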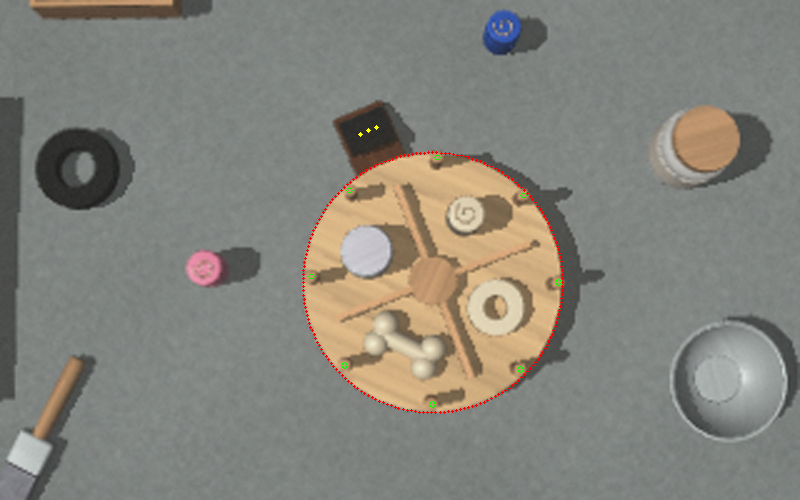

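```bash
cat >> h.py <<'E'
from scipy.spatial.transform import Rotation as Ro
C=np.array([0.5696,-0.0357])
def pose(deg,r=.136,z=.069,flip=False):
    t=np.radians(deg); ra=np.array([np.cos(t),np.sin(t),0]); s=-1 if flip else 1
    x=s*ra; y=np.array([0,0,-1.]); zz=np.cross(x,y)
    return np.array([C[0]+r*ra[0],C[1]+r*ra[1],z]),Ro.from_matrix(np.c_[x,y,zz]).as_quat()
E
python3 - <<'E'
from h import *
print(Ro.from_quat(get_ee_rot()).as_matrix().round(2))
for fl in (0,1):
  for d in range(111,-46,-13):
    for z in (.069,.2):
      q=ik(*pose(d,z=z,flip=fl)); print(fl,d,z,None if q is None else np.round(q,2))
E
```

```text
[[ 0.25 -0.   -0.97]
 [ 0.97 -0.    0.25]
 [-0.   -1.    0.  ]]
0 111 0.069 [-0.76  0.29  0.57  1.98 -0.19  0.93  1.85]
0 111 0.2 [-0.82  0.12  0.62  1.85 -0.07  1.2   1.75]
0 98 0.069 [-0.73  0.35  0.56  1.9  -0.22  0.95  1.64]
0 98 0.2 [-0.79  0.19  0.61  1.78 -0.12  1.21  1.56]
0 85 0.069 [-0.7   0.41  0.56  1.83 -0.26  0.98  1.45]
0 85 0.2 [-0.76  0.27  0.62  1.7  -0.16  1.22  1.38]
0 72 0.069 [-0.67  0.47  0.57  1.76 -0.29  1.01  1.26]
0 72 0.2 [-0.73  0.34  0.64  1.63 -0.21  1.24  1.2 ]
0 59 0.069 [-0.65  0.52  0.59  1.69 -0.33  1.03  1.09]
0 59 0.2 [-0.7   0.4   0.67  1.57 -0.26  1.26  1.04]
0 46 0.069 [-0.62  0.57  0.62  1.63 -0.37  1.06  0.92]
0 46 0.2 [-0.67  0.46  0.7   1.51 -0.3   1.29  0.87]
0 33 0.069 [-0.59  0.62  0.65  1.58 -0.41  1.09  0.75]
0 33 0.2 [-0.64  0.51  0.74  1.46 -0.35  1.31  0.71]
0 20 0.069 [-0.55  0.65  0.68  1.55 -0.44  1.11  0.58]
0 20 0.2 [-0.6   0.55  0.77  1.42 -0.39  1.33  0.54]
0 7 0.069 [-0.53  0.68  0.72  1.53 -0.48  1.12  0.42]
0 7 0.2 [-0.58  0.58  0.82  1.4  -0.42  1.34  0.38]
0 -6 0.069 [-0.53  0.71  0.8   1.52 -0.54  1.14  0.28]
0 -6 0.2 
[... 1083 characters left out ...]
 0.2 [-0.87  0.72  1.21  1.47 -0.68  1.41 -2.21]
1 20 0.069 [-0.81  0.93  1.2   1.56 -0.89  1.29 -2.27]
1 20 0.2 [-0.81  0.75  1.21  1.43 -0.7   1.43 -2.39]
1 7 0.069 [-0.76  0.94  1.2   1.54 -0.9   1.3  -2.46]
1 7 0.2 [-0.75  0.77  1.21  1.41 -0.71  1.44 -2.57]
1 -6 0.069 [ 0.7   0.86 -1.1   1.45  0.78  1.31  2.57]
1 -6 0.2 [ 0.73  0.8  -1.24  1.32  0.75  1.52  2.6 ]
1 -19 0.069 [ 0.74  0.86 -1.1   1.46  0.77  1.3   2.39]
1 -19 0.2 [ 0.73  0.71 -1.1   1.33  0.62  1.46  2.48]
1 -32 0.069 [ 0.8   0.84 -1.1   1.49  0.76  1.29  2.2 ]
1 -32 0.2 [ 0.78  0.69 -1.1   1.36  0.61  1.45  2.29]
1 -45 0.069 [ 0.76  0.71 -0.91  1.53  0.59  1.19  2.1 ]
1 -45 0.2 [ 0.75  0.58 -0.91  1.41  0.45  1.38  2.19]
```

```bash
python3 - <<'E'
from h import *
close_gripper(20)
goto(*pose(111,z=.22)); print(get_eef_pos(),get_finger_gap(),get_time())
line_to(pose(111,z=.13)[0],rate=.1)
line_to(pose(111)[0],rate=.06); print(get_eef_pos(),get_contact_force(),get_time())
p=get_image('top');save(p,'t1.png');s=get_image('scene');save(s,'s1.png')
a=cv2.resize(p['img'][130:310,210:410],(400,360));b=cv2.resize(s['img'][120:280,220:420],(400,320))
b=np.vstack([b,np.zeros((40,400,3),np.uint8)])
cv2.imwrite('pics/c1.png',np.hstack([a,b])[:,:,::-1])
E
```

```text
[0.52083185 0.09222555 0.2200078 ] -0.00019621315832251066 4.3167
[0.52116277 0.0913123  0.0693732 ] [ 0.44198952  0.18336911 -0.05127776] 6.5333
```

View pics/c1.png

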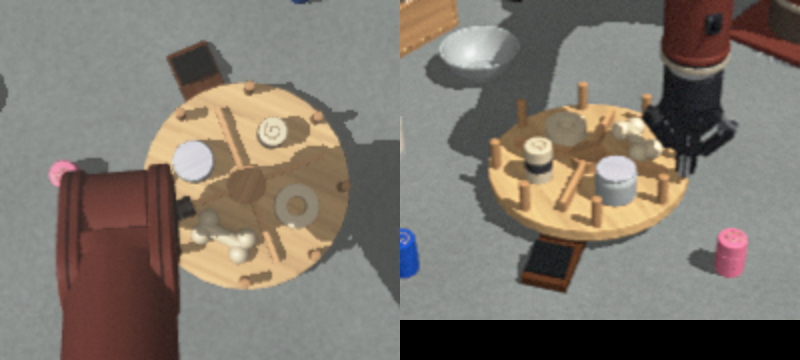

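The closed fingers sit between two pegs at mid-gap, clear of the tin and the bone. I'll push clockwise along the rim.

```bash
python3 - <<'E'
from h import *
for d in np.r_[105,101,98,95,np.arange(88,-29,-7),-30]:
    P,Q=pose(d); line_to(P,Q,rate=.02 if d>94 else .045)
    f=np.array(get_contact_force()); print(d,f.round(1),round(get_time(),1))
    if np.linalg.norm(f)>20: print('ABORT');break
p=get_image('top');save(p,'t2.png');s=get_image('scene');save(s,'s2.png')
a=cv2.resize(p['img'][130:310,210:410],(400,360));b=cv2.resize(s['img'][120:280,220:420],(400,320))
b=np.vstack([b,np.zeros((40,400,3),np.uint8)])
cv2.imwrite('pics/c2.png',np.hstack([a,b])[:,:,::-1])
E
```

```text
105 [-0.4  0.9 -0.6] 7.5
101 [-0.5  0.3 -0.4] 8.1
98 [0.6 0.  0.5] 8.6
95 [-0.3  1.   0.3] 9.1
88 [ 0.2 -0.   0.2] 9.7
81 [ 0.8 -0.  -0. ] 10.2
74 [ 0.7 -0.8 -0.4] 10.7
67 [ 0.6  0.2 -0. ] 11.2
60 [-0.3 -0.1 -0.4] 11.7
53 [-0.2 -0.1 -0.8] 12.2
46 [ 0.2 -0.2 -0.1] 12.8
39 [-0.2  0.7  0.1] 13.3
32 [ 0.6 -0.8 -0.2] 13.8
25 [-0.5 -0.5 -1. ] 14.3
18 [ 0.2 -0.2 -0.2] 14.8
11 [ 0.3 -0.2 -0.2] 15.3
4 [ 0.1  0.2 -0.5] 15.8
-3 [-0.1 -0.1 -0.9] 16.4
-10 [ 0.3 -0.3 -0.1] 16.9
-17 [-0.1  0.4  0.9] 17.4
-24 [0.2 0.4 0.5] 17.9
-30 [-0.3  0.1 -0.1] 18.4
```

View pics/c2.png

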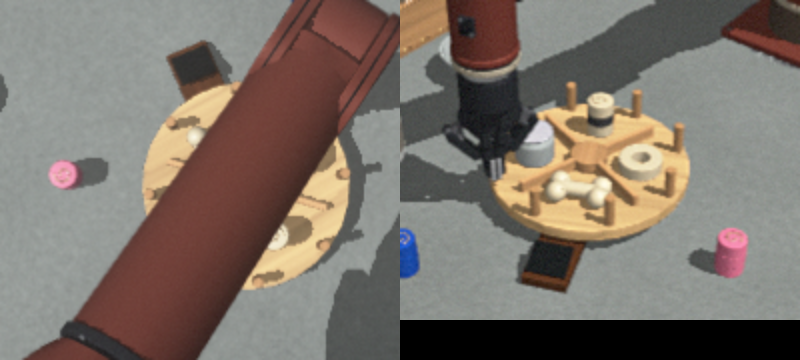

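The display turned as intended, with all the goods upright. The bone, at scene (310,214), is now nearly behind the tag at (298,249). I'll measure the remaining angle from the scene-view pegs.

```bash
python3 - <<'E'
from h import *
s=get_image('scene')
P=np.array([(572,84),(637,93),(679,126),(671,172),(610,197),(536,192)],float);P=np.c_[(P[:,0]-400)/2+220,P[:,1]/2+120]
for g in (20,35,50):
    v,r,m=fit(s,P,np.radians(g)); print(v,np.degrees(v[2]),r)
T=mark_of(s,'front_tag')
for t in T: 
    X=ray(s,t['point'],.028);print(t['conf'],X,np.linalg.norm(X[:2]-v[:2]),np.degrees(np.arctan2(X[1]-v[1],X[0]-v[0])))
for t in mark_of(s,'bone'):
    X=ray(s,t['point'],.042);print('bone',t['conf'],X,np.linalg.norm(X[:2]-v[:2]),np.degrees(np.arctan2(X[1]-v[1],X[0]-v[0])))
E
```

```text
[ 0.57620274 -0.02806701  0.50182837] 28.75264750781881 0.6095387227105605
[ 0.57620274 -0.02806701  0.50182836] 28.752646824186815 0.6095387227105391
[ 0.57620274 -0.02806701  0.50182836] 28.752647049352692 0.6095387227105162
0.89 [0.739287   0.03624084 0.028     ] 0.17530538314685556 21.520450873720247
bone 0.6 [0.64129979 0.00696073 0.042     ] 0.07392271838836073 28.2840268367239
bone 0.24 [0.53755848 0.03661214 0.042     ] 0.07534435802252717 120.857315371569
```

```bash
python3 - <<'E'
from h import *
for d in (-33,-36): P,Q=pose(d); line_to(P,Q,rate=.03)
for d in (-31,-28): P,Q=pose(d); line_to(P,Q,rate=.05)
P,Q=pose(-28,z=.22); line_to(P,rate=.12)
goto([.30,.55,.25],Q)
print(get_time())
p=get_image('top');save(p,'t3.png')
cv2.imwrite('pics/c3.png',cv2.resize(p['img'][110:310,160:480],(800,500),interpolation=cv2.INTER_CUBIC)[:,:,::-1])
E
```

```text
24.1583
```

View pics/c3.png

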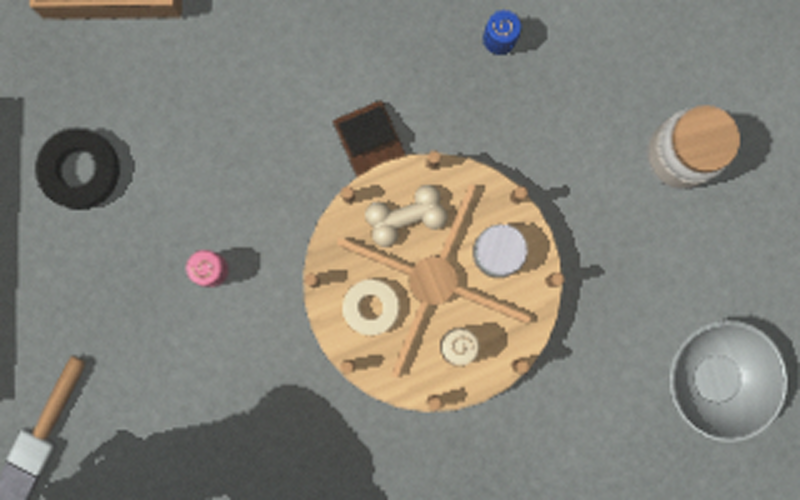

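```bash
python3 - <<'E'
from h import *
p=get_image('top')
P=np.array([(434,160),(520,195),(555,280),(522,366),(434,402),(348,367),(313,280),(349,195)])/2.5+[160,110]
v,rms,m=fit(p,P,np.radians(24)); c=v[:2];print(v,np.degrees(v[2]),rms)
S=lambda u:np.array(u)/2.5+[160,110]
pol=lambda X:(X.round(4),np.linalg.norm(X[:2]-c),np.degrees(np.arctan2(X[1]-c[1],X[0]-c[0])))
print('bone',pol(ray(p,S((405,215)),.056)))
for t in mark_of(p,'bone'): print('bone net',t['conf'],pol(ray(p,t['point'],.042)))
print('tag',pol(ray(p,S((370,131)),.028)))
g=p['img'].max(2); 
w=g[145:180,290:325]<35; yy,xx=np.nonzero(w); print('tag dark',w.sum(),xx.mean()+290,yy.mean()+145,pol(ray(p,(xx.mean()+290,yy.mean()+145),.028)))
# tag/tongue orientation: minAreaRect
r=cv2.minAreaRect(np.c_[xx+290,yy+145].astype(np.float32));bx=[ray(p,q,.028) for q in cv2.boxPoints(r)]
for i in range(4):
    e=bx[(i+1)%4]-bx[i];print(np.linalg.norm(e),np.degrees(np.arctan2(e[1],e[0])))
for n in('bowl','jar','brush','toy'): print(n,[(np.round(ray(p,t['point'],.01 if n=='brush' else 0),3)) for t in mark_of(p,n)[:1]])
E
```

```text
[ 0.56840007 -0.03595156  0.39164888] 22.43982802351074 0.7071007440679634
bone (array([ 0.6392, -0.0059,  0.056 ]), np.float64(0.07693242636565921), np.float64(22.991990079896805))
bone net 0.61 (array([ 0.6328, -0.0139,  0.042 ]), np.float64(0.0680908816911949), np.float64(18.89187688196098))
bone net 0.59 (array([0.686 , 0.3445, 0.042 ]), np.float64(0.39822682692314765), np.float64(72.82504320576672))
tag (array([0.7353, 0.0322, 0.028 ]), np.float64(0.1802292411207189), np.float64(22.212314023841998))
tag dark 0 nan nan (array([nan, nan, nan]), np.float64(nan), np.float64(nan))
0.0 0.0
0.0 0.0
0.0 0.0
0.0 0.0
bowl [array([ 0.455, -0.354,  0.   ])]
jar [array([ 0.708, -0.316,  0.   ])]
brush [array([0.399, 0.393, 0.01 ])]
toy [array([0.699, 0.359, 0.   ])]<stdin>:11: RuntimeWarning: Mean of empty slice.
  ret = ret.dtype.type(ret / rcount)
```

The turntable is at 22.4°, the bone at 23.0° and 77 mm from the axis, and the tag at 22.2°. That is well inside the limits, so I'm handing in.

```bash
python3 - <<'E'
from h import *
print(hand_in(),get_time())
E
```

```text
the job is handed in; nothing more can be done
the job is handed in; nothing more can be done
```

I turned the display about 133° clockwise by pushing one rim peg slowly with the closed fingertips, then backed off and handed in. The bone now stands squarely behind the slate tag. The clock read about 24 s after the final retreat, against the 51 s limit.

- **Angle:** in the last top picture the turntable was at 22.4° and the tag at 22.2°, a difference of about 0.01 rad against the 0.18 rad limit.
- **Bone:** it lay about 77 mm from the axis and about 1 mm off the line to the tag.
- **Goods and counter items:** all four goods were upright in their compartments. The bowl, jar, brush and rubber ring measured within about 9 mm of their first positions; that is about how far the network's marks scatter.
- **Force:** the readings during the push stayed at noise level, about 1 N.

Two checks did not agree or failed:
- **Bone mark:** the network's mark put the bone at 18.9° and 68 mm, about 4 mm off the line, which is still inside the limits. Reading the bone off the enlarged picture agreed with the peg fit.
- **Tag check:** an extra automatic check on the tag's outline found no pixels, so the tag angle comes from reading the picture. The tag network put it at 20.3° from the top camera and 21.5° from the scene camera.

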